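# Unload the bottle capping station and tip the last bottle for a leak check

### The arm

A 7-joint arm with a two-finger parallel gripper is mounted at the origin on a cart in front of the work surface, level with it; the furniture and walls round the work are solid. World frame = base frame: x ahead of the robot, y to its left, z up, the work surface at z = 0. Lengths are in m, angles in rad, forces in N, time in s.
With the tool pointing down it reaches from about 0.425 to 0.8 m from the base axis. Payload 8.3 kg.
Tool frame: the origin (TCP) lies at the very end of the fingers, on their centre line; the grasp point (between the pads) lies 19 mm behind it; z points along the fingers, y is the line along which they close (so a half turn about z gives the same grasp; the last joint's range is limited). The gripper opens to 85 mm and grips with 20 to 120 N. Pads are 22 mm wide; open, the fingers measure 114 mm over their backs; the gripper's body (76 mm by 85 mm) begins 54 mm behind the grasp point. The pads swing forward as they close: fully open they stand 13 mm farther back than shut.
Start: joints at [1.241, 0.383, 0.016, 1.37, -0.006, 1.388, -0.046], TCP at [0.165, -0.603, 0.231] pointing down, gripper open.
Joint ranges: [-2.95, 2.95], [-0.25, 2.06], [-1.52, 1.56], [0.18, 2.33], [-1.44, 4.58], [0.02, 2.06], [-3.01, 3.01]. Speed limits (rad/s): [2.39, 2.39, 3.01, 3.01, 3.14, 3.14, 3.14].

### API

Orientations are given as a unit quaternion [w, x, y, z].
In Python, from rig import ctrl, vision gives the robot as it stands.
- The arm moves only by the shell command python3 -m pendant 'ROWS' [OPENING]. ROWS is JSON, a list of rows, each a list of 6 numbers: the shift along the tool's x, y, z in units of 30 mm (1.0 is 30 mm), then the turn, a rotation vector about the tool's x, y, z in units of 6 degrees (1.0 is 6 degrees). In form: [[dx, dy, dz, ax, ay, az], ...]. A call has 1 to 10 rows; each row shifts and turns the commanded pose from where the row before left it, along the tool's axes as they then stand; what a row does not reach is not made up. A row lasts 1/10 s, in which the tool goes at most 50 mm and 8.59 degrees, less where a joint would pass 70% of its speed; a pose out of reach is approached as far as the arm can. A call is refused whole if a number of a shift passes 1 or a number of a turn 1, either way. A call with a gripper value outside its range is refused whole. OPENING is the opening, from -1 (shut) to 1 (fully open), set as the call begins (- or left out, the last holds). The fingers move at their own pace and stop on an object; the grip force is fixed at half the most. Time passes only in rows, so rows that do not move let the fingers close. It gives the time, the measured TCP pose, the force, the opening and the grip force at its end, in the units of the state.
- ctrl.get_state(): the state, without advancing time (a new reading comes with each control period).
- vision.get_image(name): name is "side" or "top"; returns the picture (480x640x3 uint8, red, green, blue); there is no depth.
- vision.camera_model(name): a dict with "camera_matrix" (3x3 intrinsics, pixels), "R" (3x3) and "t" (3): a world point X has camera coordinates R X + t. Camera axes: x right, y down, z forward; pixel columns grow to the right and rows downward; lengths in m; the calibration is good to about 2 mm. A picture is of the moment at which its call begins. camera_model takes no time and is no camera call.
- ctrl.sign_off(): hands the job in; it is judged then, once.
The state is a dict: "time": time; "joint_positions": joint angles; "dq": joint speeds; "joint_efforts": joint torques, N m; "position": TCP position; "eef_rot": TCP orientation; "wrist_force": force on the tool from outside, world axes, zero at the start; "ft_torque": the same for the moment, N m; "width": finger opening in m; "grasp_force": force on a finger pad.
Only numpy, scipy, OpenCV 4.12 (cv2) and the standard library are available. Lean on these libraries where they do the work, as an engineer would, in place of code of your own. Each camera call takes 0.05 s, during which the arm holds its last target. There are 200 camera calls.

### The job

Stand the two capped bottles from the low metal catch tray upright in the grey plastic tote and let go of them. Then draw the last bottle up out of the round nest, tip it about 45 degrees from upright for the leak check, and finish while still holding it there, still, with all of it at least 15 cm above the worktop. Knock no bottle over and leave the other things on the worktop where they are.

Things in the scene. Friction and masses are not known exactly. Their poses are not given: they have to be found in the camera images.
- tray: low catch tray of pale bare metal, fixed, 110 mm (its x) by 180 mm (its y), walls 3 mm thick and 18 mm high, floor 3 mm thick. Origin: centre of its underside, z up. The two finished bottles stand in it, about 90 mm apart along its y. Tray, nest and tote can each be in any of the three places, left, middle or right.
- tote: open grey plastic tote, fixed, outside 110 mm (its x) by 180 mm (its y), walls 4 mm thick (ribs and rim stand out 3 mm more) and 50 mm high, floor 4 mm thick. Empty at the start. Origin: centre of its underside, z up.
- nest: capping nest, fixed: square metal plate 110 x 110 x 8 mm with a round upright ring at its centre, outside 71 mm, bore 48 mm, its rim 40 mm above the worktop; floor of the bore 10 mm above the worktop. Origin: centre of its underside, z up. The last bottle stands upright in the bore.
- bottle_a: one of three alike closed bottles: brown-black body, black screw cap, 42 mm diameter, 89 mm tall overall; the straight body reaches 50 mm up, then a round shoulder to 66 mm, then the cap, 26 mm diameter. Origin: centre of the underside; z along the bottle up to the cap. About 0.12 kg. Stands in the catch tray at the start.
- bottle_b: one of three alike closed bottles: brown-black body, black screw cap, 42 mm diameter, 89 mm tall overall; the straight body reaches 50 mm up, then a round shoulder to 66 mm, then the cap, 26 mm diameter. Origin: centre of the underside; z along the bottle up to the cap. About 0.12 kg. Stands in the catch tray at the start.
- bottle_c: one of three alike closed bottles: brown-black body, black screw cap, 42 mm diameter, 89 mm tall overall; the straight body reaches 50 mm up, then a round shoulder to 66 mm, then the cap, 26 mm diameter. Origin: centre of the underside; z along the bottle up to the cap. About 0.12 kg. Stands in the nest at the start, its lower 30 mm inside the ring.
- small_bottle: bystander: small white bottle, 36 mm diameter, 75 mm tall, loose. Origin: centre of its underside.
- dish: bystander: round flat clear dish, 62 mm diameter, 14 mm tall, loose. Origin: centre of its underside.
- glass: bystander: clear beaker, 59 mm diameter, 72 mm tall, loose. Origin: centre of its underside.
- tape: bystander: roll of tape lying flat, 94 mm diameter, 48 mm tall, loose. Origin: centre of its underside.
Things that resemble listed ones, but are neither listed nor needed, are in the scene too. Leave any green or purple look-alike of the bottle_b alone.

How it is judged:
On the way, in this order (a step that is already met when the one before it is completed fails the run):
1. both bottles from the catch tray stand upright in the tote, let go (x of bottle_a in the frame of tote between -0.05 and 0.05 m and y of bottle_a in the frame of tote between -0.085 and 0.085 m and height (world z) of each of bottle_a, bottle_b below 0.02 m and angle between each of bottle_a, bottle_b's own z axis and vertical below 0.15 rad and linear speed of each of bottle_a, bottle_b below 0.05 m/s and contact force between each of bottle_a, bottle_b and the fingers below 0.2 N and x of bottle_b in the frame of tote between -0.05 and 0.05 m and y of bottle_b in the frame of tote between -0.085 and 0.085 m), for 0.2 s.
2. the last bottle is drawn out of the nest and clear above it (height (world z) of bottle_c above 0.06 m and contact force between bottle_c and the fingers above 0.5 N and contact force between bottle_c and nest below 0.1 N), for 0.1 s.
At the end, for the whole second after the job is handed in: both tray bottles stand let go in the tote, within 0.15 rad of upright; the last is gripped, still, touching nothing else, its underside centre over 0.145 m up, tipped 30 to 60 degrees from upright; bystanders within 30 mm of their start (all of step 1 and height (world z) of bottle_c above 0.145 m and angle between bottle_c's own z axis and vertical between 0.52 and 1.05 rad and linear speed of bottle_c below 0.03 m/s and angular speed of bottle_c below 0.2 rad/s and contact force between bottle_c and the fingers above 1 N and contact force between bottle_c and nest below 0.1 N and contact force between bottle_c and tray below 0.1 N and contact force between bottle_c and tote below 0.1 N and distance of each of small_bottle, dish, glass, tape from where it was at the start of the episode below 0.03 m); the arm keeps its last pose, push and grip.
It fails at once if a bottle is knocked over (angle between any of bottle_a, bottle_b, bottle_c's own z axis and vertical above 1.3 rad).
It fails at once if a bystander is pushed away (distance of any of small_bottle, dish, glass, tape from where it was at the start of the episode above 0.03 m).
It also fails if it takes over 72 s, if anything falls off the work surface, if the arm or the gripper's body presses on something with over 40 N, if the wrist force passes 120 N, or if a joint passes its speed limit or range.

## Working session

There is one attempt and no reset: what is moved stays moved. The work goes in short steps, Python scripts to look and compute and a shell command to move; the robot and the scene stay as the last step left them, time stands still between calls to the robot, and variables do not carry over. Pictures are saved under pics/ and viewed, at most 10 in all, crops included, and the job is handed in when it is done.

```bash
mkdir -p pics; ls
python3 - <<'E'
from rig import ctrl, vision
import cv2
s=ctrl.get_state(); print({k:s[k] for k in('time','position','eef_rot','width')})
for n in('top','side'):
    cv2.imwrite(f'pics/{n}0.png',vision.get_image(n)[:,:,::-1]); m=vision.camera_model(n); print(n,m)
E
```

```text
pics
{'time': 0.0, 'position': array([ 0.16466034, -0.60239949,  0.2302613 ]), 'eef_rot': array([-9.73819803e-04,  9.91112438e-01,  1.33023182e-01, -1.44045031e-04]), 'width': 0.08540754476104746}
top {'camera_matrix': array([[494.34959704,   0.        , 321.0242696 ],
       [  0.        , 494.34959704, 242.10761915],
       [  0.        ,   0.        ,   1.        ]]), 'R': array([[ 0.05559653, -0.99845244, -0.00132186],
       [-0.97258588, -0.05385672, -0.22622148],
       [ 0.22580019,  0.01386275, -0.974075  ]]), 't': array([-0.05964772,  0.49681553,  1.11099507])}
side {'camera_matrix': array([[618.35096504,   0.        , 320.32955478],
       [  0.        , 618.35096504, 238.98587423],
       [  0.        ,   0.        ,   1.        ]]), 'R': array([[-0.81811483, -0.57455732, -0.02391668],
       [-0.17858391,  0.29338051, -0.93916754],
       [ 0.54662228, -0.76407576, -0.34262564]]), 't': array([0.39324503, 0.13656803, 1.06636474])}
```

View pics/top0.png

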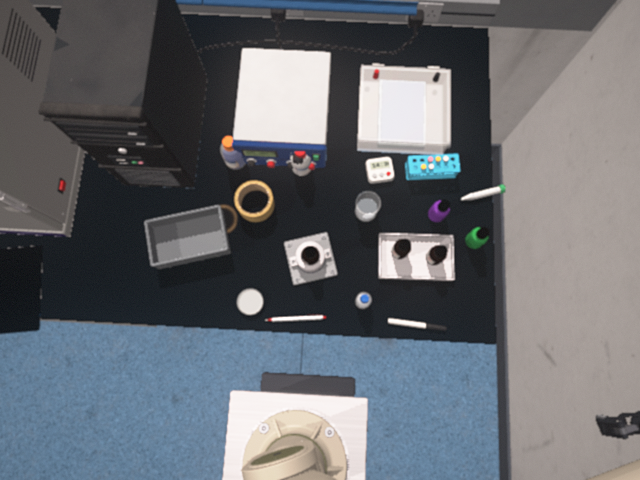

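View pics/side0.png

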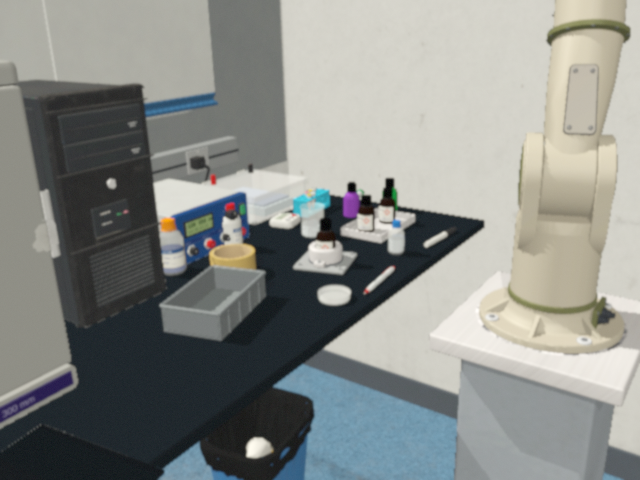

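The top view shows the tray at (416,257) with two brown bottles, caps near (401,246) and (437,252). The nest is at (311,258) with its bottle, and the tote is at (188,237).

Things that could be taken for the tray bottles: brown (401,248) and (437,254), the nest bottle (311,256), purple (438,210), green (477,237), white with blue cap (363,299), red cap (301,160) and orange cap (231,150). By the description I choose the two brown ones in the metal tray, and check them in a close crop.

```bash
cat > h.py <<'E'
import numpy as np, cv2
from rig import ctrl, vision
def ray(n,p):
    m=vision.camera_model(n); R,t=m['R'],m['t']
    d=R.T@np.linalg.solve(m['camera_matrix'],[p[0],p[1],1.]); return -R.T@t,d/np.linalg.norm(d)
def plane(n,p,z):
    c,d=ray(n,p); return c+d*(z-c[2])/d[2]
def proj(n,X):
    m=vision.camera_model(n); q=m['camera_matrix']@(m['R']@np.array(X,float)+m['t']); return q[:2]/q[2]
def tri(p,q):
    (c1,d1),(c2,d2)=ray('top',p),ray('side',q)
    s=np.linalg.lstsq(np.c_[d1,-d2],c2-c1,rcond=None)[0]; a,b=c1+s[0]*d1,c2+s[1]*d2
    return (a+b)/2,np.linalg.norm(a-b)
def todown(dst,st=None):
    "shift from TCP to dst in tool axes, units of 30 mm"
    from scipy.spatial.transform import Rotation as Ro
    s=ctrl.get_state(); w=s['eef_rot']; R=Ro.from_quat([w[1],w[2],w[3],w[0]])
    return R.inv().apply(np.array(dst)-s['position'])/0.03
E
python3 - <<'E'
import cv2,numpy as np
t=cv2.imread('pics/top0.png');s=cv2.imread('pics/side0.png')
a=cv2.resize(t[190:320,275:500],None,fx=3.5,fy=3.5,interpolation=cv2.INTER_CUBIC)[:,:787]
cv2.imwrite('pics/ct.png',a)
b=cv2.resize(s[170:290,290:430],None,fx=5,fy=5,interpolation=cv2.INTER_CUBIC)[:600]
cv2.imwrite('pics/cs.png',b)
E
python3 - <<'E'
from h import *
t=cv2.imread('pics/top0.png')
hsv=cv2.cvtColor(t,cv2.COLOR_BGR2HSV)
def rect(mask,box,z,name):
    x0,y0,x1,y1=box; m=np.zeros(mask.shape,np.uint8); m[y0:y1,x0:x1]=mask[y0:y1,x0:x1]
    c=max(cv2.findContours(m,0,2)[0],key=cv2.contourArea); P=np.array([plane('top',p[0],z)[:2] for p in cv2.convexHull(c)],np.float32)
    r=cv2.minAreaRect(P); print(name,np.round(r[0],4),np.round(r[1],4),round(r[2],2))
v=(t.max(2)>60).astype(np.uint8)
rect(v,(372,225,460,288),.018,'tray'); rect(v,(138,198,233,275),.05,'tote'); rect(v,(278,228,342,290),.008,'nest')
d=(t.max(2)<45).astype(np.uint8)
for n,b in(('b1',(388,236,414,264)),('b2',(424,240,450,268)),('c',(296,240,326,272))):
    x0,y0,x1,y1=b; N,l,st,ce=cv2.connectedComponentsWithStats(d[y0:y1,x0:x1]); i=1+st[1:,4].argmax(); print(n,st[i]+[x0,y0,0,0,0],ce[i]+[x0,y0])
E
```

```text
tray [ 0.4869 -0.264 ] [0.1183 0.1859] 1.34
tote [0.5011 0.2787] [0.1283 0.2153] 15.56
nest [ 0.4701 -0.0065] [0.1148 0.115 ] 16.56
b1 [395 240  15  18 191] [402.32460733 247.30890052]
b2 [430 246  16  18 190] [438.14210526 253.33157895]
c [302 247  16  17 202] [310.13861386 254.7970297 ]
```

View pics/ct.png

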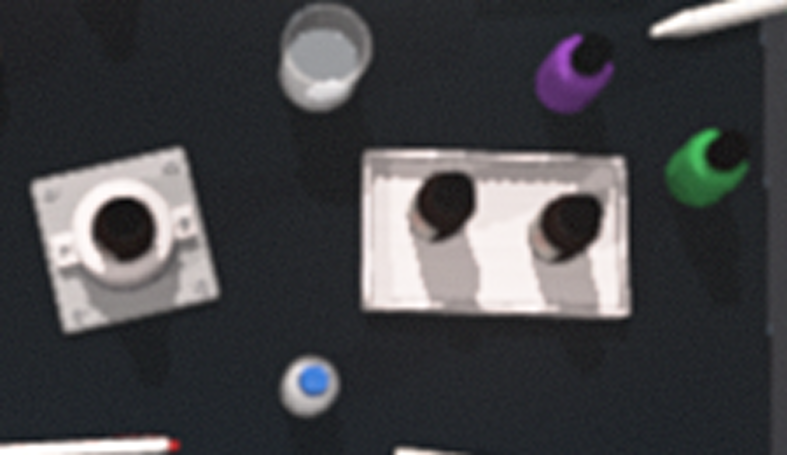

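View pics/cs.png

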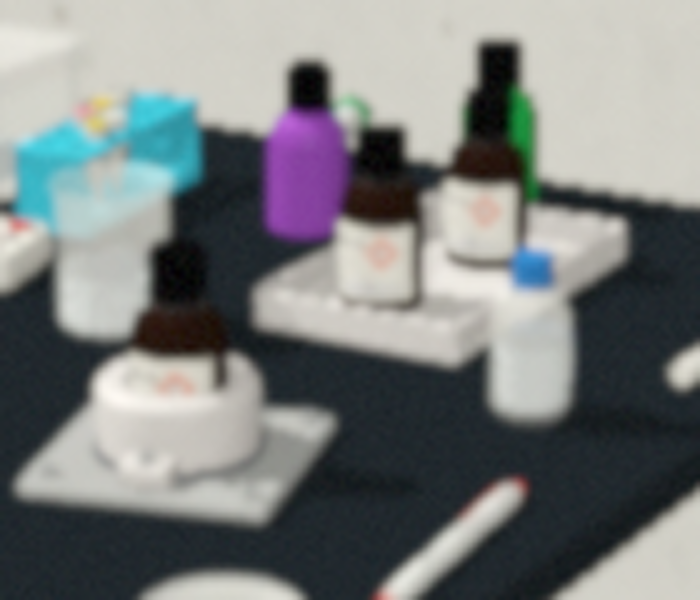

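The crop confirms the choice: two brown-black bottles with black caps and white labels in the tray. Cap tops are at top (404,245), (441,251) and side (366,197), (388,188). The nest bottle cap is at top (310,255), side (326,219). The purple and green ones stand outside the tray. The tote fit came out too large, so I look closer.

Run:
```python
from h import *
for n,p,q in(('b1',(404.1,244.9),(366.2,196.8)),('b2',(440.7,250.6),(388,188.4)),('c',(309.9,255),(326.2,219))):
    print(n,*tri(p,q), plane('top',p,.099 if n=='c' else .092))
for n,p,z in(('tape',(254,195),.048),('glass',(368,200),.072),('small',(363.5,298),.075),('dish',(250,301),.014),('purple',(443,205),.09)): print(n,plane('top',p,z).round(3))
t=cv2.imread('pics/top0.png');s=cv2.imread('pics/side0.png')
a=cv2.resize(t[170:280,135:285],None,fx=5,fy=5,interpolation=cv2.INTER_CUBIC)
cv2.imwrite('pics/ctt.png',a)
```

```text
b1 [ 0.49775413 -0.22216978  0.08845107] 0.0038763595979356 [ 0.49517753 -0.22249862  0.092     ]
b2 [ 0.48709736 -0.30610683  0.09086506] 0.0008381224382192951 [ 0.48646025 -0.30602506  0.092     ]
c [ 0.46224621 -0.00684491  0.09894569] 0.008921928052332268 [ 0.45832229 -0.00915516  0.099     ]
tape [0.61  0.138 0.048]
glass [ 0.605 -0.138  0.072]
small [ 0.371 -0.136  0.075]
dish [0.356 0.13  0.014]
purple [ 0.596 -0.312  0.09 ]
```

View pics/ctt.png

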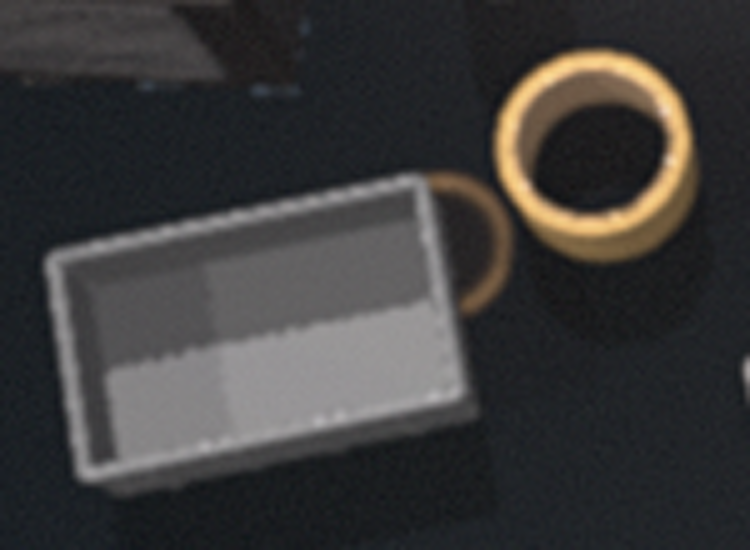

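The tote's rim corners are at full-frame (144,221), (219,205), (228,250) and (152,266). The brown arc beside it is a stain or flat ring on the table.

Run:
```python
from h import *
C=[plane('top',p,.05)[:2] for p in((144.2,220.8),(219.4,205),(228.4,250.4),(151.6,266.4))]
r=cv2.minAreaRect(np.array(C,np.float32)); print('tote',r, np.mean(C,0))
u=(C[1]+C[2]-C[0]-C[3])/2; print('long axis dir deg',np.degrees(np.arctan2(u[1],u[0])),np.linalg.norm(u))
N=[plane('top',(275+x/3.5,190+y/3.5),.008)[:2] for x,y in((30,183),(183,147),(218,297),(65,333))]
print('nest',np.mean(N,0),cv2.minAreaRect(np.array(N,np.float32)))
T=[plane('top',(275+x/3.5,190+y/3.5),.018)[:2] for x,y in((363,150),(627,157),(631,317),(362,312))]
print('tray',np.mean(T,0),cv2.minAreaRect(np.array(T,np.float32)))
print('cam',ray('top',(0,0))[0],ray('side',(0,0))[0])
t=cv2.imread('pics/top0.png');s=cv2.imread('pics/side0.png')
for n,X in(('b1',(.497,-.222,.092)),('b2',(.487,-.306,.092)),('c',(.468,-.0065,.099))):
  for v,im in(('top',t),('side',s)):
    X=np.array(X)
    print(n,v,'captop centre',proj(v,X).round(1),'base',proj(v,X-[0,0,.089]).round(1))
# side dark column/row extents of caps
for n,b in(('b1',(355,190,378,206)),('b2',(376,180,399,205)),('c',(312,214,340,232))):
  x0,y0,x1,y1=b; d=s[y0:y1,x0:x1].max(2)<45; print(n,[(y0+i,(np.where(r)[0]+x0)[[0,-1]]) for i,r in enumerate(d) if r.any()][:9])
for n,b in(('b1',(388,236,414,264)),('b2',(424,240,450,268)),('c',(296,240,326,272))):
  x0,y0,x1,y1=b; d=t[y0:y1,x0:x1].max(2)<28; print(n,[(y0+i,(np.where(r)[0]+x0)[[0,-1]]) for i,r in enumerate(d) if r.any()])
```

```text
tote ((0.4993170499801636, 0.29053691029548645), (0.11542721837759018, 0.18480655550956726), 15.666227340698242) [0.49960505 0.29058759]
long axis dir deg -74.51589568159064 0.18310761478912602
nest [ 0.46855878 -0.00771165] ((0.46856290102005005, -0.00816430151462555), (0.10990592837333679, 0.11090432852506638), 16.802427291870117)
tray [ 0.48513325 -0.26503595] ((0.4847349524497986, -0.2651653289794922), (0.11464947462081909, 0.18529732525348663), 1.6005793809890747)
cam [ 0.23564907 -0.04820001  1.19450402] [-0.23679028  1.00065886  0.50302928]
b1 top captop centre [403.9 244.1] base [398.  252.1]
b1 side captop centre [367.2 195.5] base [367.2 230.7]
b2 top captop centre [440.7 250.4] base [432.2 258. ]
b2 side captop centre [388.2 188. ] base [387.7 222. ]
c top captop centre [309.  250.8] base [309.9 258.4]
c side captop centre [325.9 219. ] base [326.8 258.5]
b1 [(196, array([364, 366])), (197, array([363, 369])), (198, array([363, 369])), (199, array([362, 369])), (200, array([362, 369])), (201, array([361, 369])), (202, array([361, 370])), (203, array([361, 371])), (204, arr
[... 660 characters left out ...]
ray([401, 409])), (247, array([409, 409])), (248, array([402, 402]))]
b2 [(247, array([438, 444])), (248, array([437, 444])), (249, array([438, 445])), (250, array([439, 445])), (251, array([438, 445])), (252, array([439, 445])), (253, array([444, 444])), (254, array([438, 444])), (255, array([439, 444])), (256, array([444, 444]))]
c [(247, array([309, 312])), (248, array([307, 313])), (249, array([305, 315])), (250, array([305, 315])), (251, array([305, 315])), (252, array([306, 316])), (253, array([306, 314])), (254, array([306, 314])), (255, array([306, 313])), (256, array([308, 317])), (258, array([316, 317])), (259, array([316, 316])), (260, array([315, 316])), (262, array([311, 312]))]
```

```bash
python3 -m pendant '[[0,0,0,0,0,-1],[0,0,0,0,0,-1],[0,0,0,0,0,-1],[0,0,0,0,0,-1],[0,0,0,0,0,-1],[0,0,0,0,0,-1],[0,0,0,0,0,-1],[0,0,0,0,0,-1],[0,0,0,0,0,-1],[0,0,0,0,0,-1]]' 0.6; python3 -m pendant '[[0,0,0,0,0,-1],[0,0,0,0,0,-1],[0,0,0,0,0,-0.45],[0,0,0,0,0,0]]'; python3 -c "
from h import *
s=ctrl.get_state();print(s['eef_rot'],s['joint_positions'].round(2),todown([.487,-.306,.16]))"
```

```text
time: 1.1
position: [0.1647, -0.6026, 0.2307]
eef_rot: [-0.001, 0.791, 0.612, 0.0]
wrist_force: [-1.0, -0.6, -0.6]
width: 0.0685
grasp_force: 0.0
time: 1.5
position: [0.1646, -0.6026, 0.2307]
eef_rot: [-0.0, 0.707, 0.707, 0.0]
wrist_force: [-0.7, -0.0, -0.6]
width: 0.0682
grasp_force: 0.0
[-4.59564639e-04  7.06977369e-01  7.07235952e-01  3.11384671e-04] [ 1.39  0.39 -0.19  1.36  0.07  1.39  1.2 ] [ 9.8813903  10.7491692   2.36566098]
```

```bash
python3 -m pendant '[[0.9,0.97,0.1,0,0,0],[0.9,0.97,0.1,0,0,0],[0.9,0.97,0.1,0,0,0],[0.9,0.97,0.2,0,0,0],[0.9,0.97,0.2,0,0,0],[0.9,0.97,0.2,0,0,0],[0.9,0.97,0.3,0,0,0],[0.9,0.97,0.3,0,0,0],[0.9,0.97,0.3,0,0,0],[0.9,0.97,0.3,0,0,0]]'; python3 -m pendant '[[0.88,1,0.3,0,0,0],[0,0.05,0,0,0,0],[0,0,0,0,0,0]]'; python3 -c "
from h import *
s=ctrl.get_state();print(s['joint_positions'].round(2),todown([.487,-.306,.16]))
cv2.imwrite('pics/t1.png',cv2.resize(np.hstack([vision.get_image('top')[140:340,340:540,::-1],vision.get_image('side')[100:300,290:490,::-1]]),None,fx=2,fy=2))"
```

```text
time: 2.5
position: [0.4567, -0.3317, 0.1679]
eef_rot: [-0.0, 0.708, 0.706, -0.0]
wrist_force: [1.6, -0.9, -0.5]
width: 0.0684
grasp_force: 0.0
time: 2.8
position: [0.4879, -0.3053, 0.1587]
eef_rot: [-0.001, 0.707, 0.708, 0.0]
wrist_force: [-0.5, 0.3, 0.7]
width: 0.0681
grasp_force: 0.0
[ 0.83  0.35 -0.41  1.6   0.15  1.22  0.39] [-0.02448543 -0.03097741 -0.04255494]
```

View pics/t1.png

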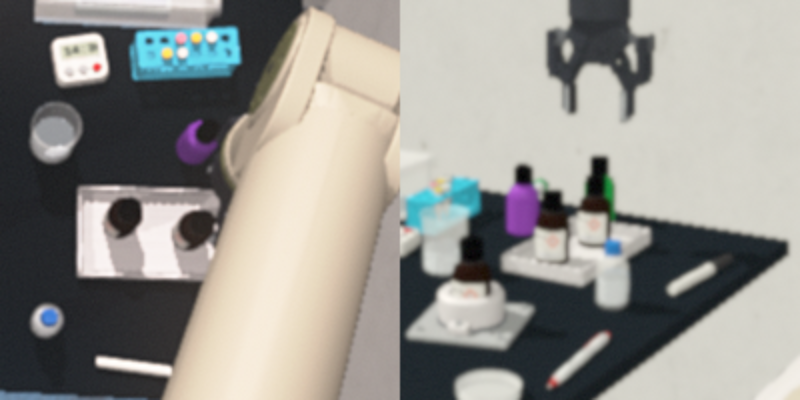

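The side view shows the open fingers straight above the right-hand brown bottle (finger midpoint about (389,157) against bottle column 388). Descending and closing.

```bash
python3 -m pendant '[[0,0,0.8,0,0,0],[0,0,0.8,0,0,0],[0,0,0.7,0,0,0],[0,0,0.6,0,0,0],[0,0,0.5,0,0,0],[0,0,0.4,0,0,0],[0,0,0.3,0,0,0],[0,0,0.1,0,0,0],[0,0,0,0,0,0]]'; python3 -m pendant '[[0,0,0,0,0,0],[0,0,0,0,0,0],[0,0,0,0,0,0],[0,0,0,0,0,0],[0,0,0,0,0,0],[0,0,0,0,0,0]]' -1; python3 -m pendant '[[0,0,-0.2,0,0,0],[0,0,-0.4,0,0,0],[0,0,-0.7,0,0,0],[0,0,-0.8,0,0,0],[0,0,-0.8,0,0,0],[0,0,-0.8,0,0,0],[0,0,-0.8,0,0,0],[0,0,0,0,0,0]]'
```

```text
time: 3.8
position: [0.4874, -0.3066, 0.0333]
eef_rot: [-0.0, 0.707, 0.707, 0.0]
wrist_force: [-1.2, 0.7, 0.9]
width: 0.0683
grasp_force: 0.0
time: 4.4
position: [0.4882, -0.307, 0.0345]
eef_rot: [0.001, 0.707, 0.707, 0.0]
wrist_force: [-0.1, -0.4, 5.8]
width: 0.0391
grasp_force: 60.6
time: 5.2
position: [0.4892, -0.3072, 0.1729]
eef_rot: [0.003, 0.707, 0.707, 0.001]
wrist_force: [0.2, -0.4, 0.1]
width: 0.0391
grasp_force: 60.6
```

```bash
python3 -c "
from h import *
cv2.imwrite('pics/t2.png',cv2.resize(vision.get_image('side')[80:280,290:490,::-1],None,fx=3,fy=3))"
```

```text
(no output)
```

View pics/t2.png

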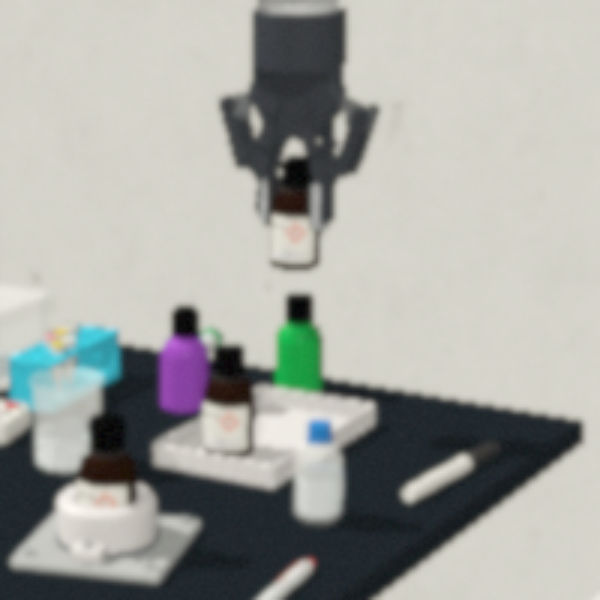

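The bottle hangs upright in the fingers at (295,215) in the crop, and the other bottle is untouched. I carry it over to the tote.

```bash
python3 -m pendant '[[0.3,0,0,0,0,0],[0.6,0,0,0,0,0],[1,0,0,0,0,0],[1,0,0,0,0,0],[1,0,0,0,0,0],[1,0,0,0,0,0],[1,0,0,0,0,0],[1,0,0,0,0,0],[1,0,0,0,0,0],[1,0,0,0,0,0]]';python3 -m pendant '[[1,0,0,0,0,0],[1,0,0,0,0,0],[1,0,0,0,0,0],[1,0,0,0,0,0],[1,0,0,0,0,0],[1,0,0,0,0,0],[1,0,0,0,0,0],[1,0,0,0,0,0],[1,0,0,0,0,0],[1,0,0,0,0,0]]';python3 -m pendant '[[1,0,0,0,0,0],[0.8,0,0,0,0,0],[0.4,0,0,0,0,0],[0,0,0,0,0,-0.5],[0,0,0,0,0,-0.7],[0,0,0,0,0,-0.7],[0,0,0,0,0,-0.7],[0,0,0,0,0,0],[0,0,0,0,0,0]]';python3 -c "
from h import *
s=ctrl.get_state();print(s['joint_positions'].round(2),todown([.489,.327,.0365]))"
```

```text
time: 6.25
position: [0.486, -0.0366, 0.1674]
eef_rot: [-0.001, 0.707, 0.708, -0.001]
wrist_force: [0.6, -0.2, -1.9]
width: 0.0389
grasp_force: 60.5
time: 7.25
position: [0.4853, 0.2626, 0.1674]
eef_rot: [-0.0, 0.707, 0.708, -0.001]
wrist_force: [0.1, -0.3, -1.4]
width: 0.0387
grasp_force: 60.5
time: 8.15
position: [0.487, 0.3262, 0.168]
eef_rot: [-0.0, 0.605, 0.796, -0.0]
wrist_force: [-0.5, -0.2, -1.7]
width: 0.039
grasp_force: 60.5
[-0.05  0.45 -0.8   1.55  0.33  1.29 -0.62] [0.00910405 0.07586451 4.38294863]
```

```bash
python3 -m pendant '[[0,0.08,0.5,0,0,0],[0,0,0.8,0,0,0],[0,0,0.8,0,0,0],[0,0,0.8,0,0,0],[0,0,0.6,0,0,0],[0,0,0.4,0,0,0],[0,0,0.3,0,0,0],[0,0,0.15,0,0,0],[0,0,0,0,0,0],[0,0,0,0,0,0]]'
```

```text
time: 9.15
position: [0.4902, 0.3275, 0.0386]
eef_rot: [0.0, 0.605, 0.796, 0.001]
wrist_force: [-0.3, 0.7, -0.6]
width: 0.0392
grasp_force: 60.5
```

```bash
python3 -m pendant '[[0,0,0.05,0,0,0],[0,0,0.05,0,0,0],[0,0,0,0,0,0]]'; python3 -m pendant '[[0,0,0,0,0,0],[0,0,0,0,0,0],[0,0,0,0,0,0],[0,0,0,0,0,0]]' 0.3;python3 -m pendant '[[0,0,-0.2,0,0,0],[0,0,-0.4,0,0,0],[0,0,-0.7,0,0,0],[0,0,-0.8,0,0,0],[0,0,-0.8,0,0,0],[0,0,-0.8,0,0,0],[0,0,-0.8,0,0,0],[0,0,0,0,0,0]]'; python3 -c "
from h import *
cv2.imwrite('pics/t3.png',cv2.resize(np.hstack([vision.get_image('top')[140:340,100:300,::-1],vision.get_image('side')[140:340,130:330,::-1]]),None,fx=2,fy=2))"
```

```text
time: 9.45
position: [0.4903, 0.3274, 0.0355]
eef_rot: [0.0, 0.605, 0.796, 0.001]
wrist_force: [0.1, 0.2, 2.2]
width: 0.039
grasp_force: 60.9
time: 9.85
position: [0.4898, 0.3271, 0.0348]
eef_rot: [-0.0, 0.605, 0.796, 0.0]
wrist_force: [-0.2, -0.2, -0.4]
width: 0.0554
grasp_force: 0.0
time: 10.65
position: [0.4911, 0.3289, 0.1748]
eef_rot: [0.001, 0.605, 0.797, 0.003]
wrist_force: [-0.8, 1.1, -0.1]
width: 0.0556
grasp_force: 0.0
```

View pics/t3.png

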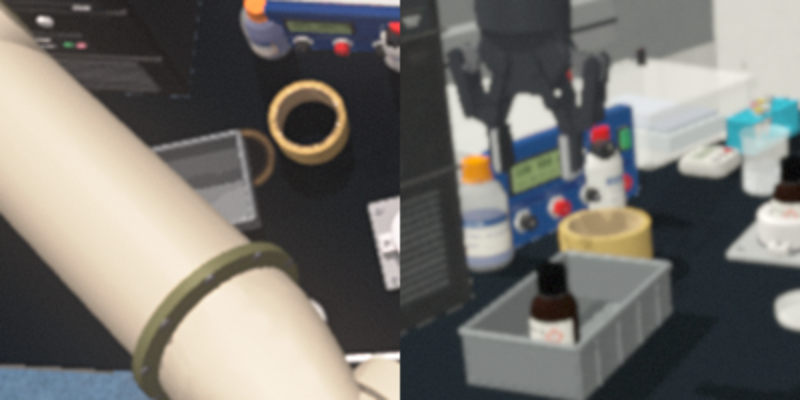

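The first bottle stands upright in the tote, near (555,310) in the right half of the picture. Going back for the second.

```bash
python3 -m pendant '[[0,0,0,0,0,0.6],[0,0,0,0,0,1],[0,0,0,0,0,1],[-0.5,0,0,0,0,0],[-1,0,0,0,0,0],[-1,0,0,0,0,0],[-1,0,0,0,0,0],[-1,0,0,0,0,0],[-1,0,0,0,0,0],[-1,0,0,0,0,0]]' 0.6;python3 -m pendant '[[-1,0,0,0,0,0],[-1,0,0,0,0,0],[-1,0,0,0,0,0],[-1,0,0,0,0,0],[-1,0,0,0,0,0],[-1,0,0,0,0,0],[-1,0,0,0,0,0],[-1,0,0,0,0,0],[-1,0,0,0,0,0],[-1,0,0,0,0,0]]';python3 -m pendant '[[-1,0.1,0,0,0,0],[-0.6,0.1,0,0,0,0],[-0.3,0,0,0,0,0],[0,0,0,0,0,0],[0,0,0,0,0,0]]';python3 -c "
from h import *
s=ctrl.get_state();print(s['eef_rot'],s['joint_positions'].round(2),todown([.4965,-.222,.033]))"
```

```text
time: 11.75
position: [0.489, 0.1306, 0.169]
eef_rot: [-0.0, 0.707, 0.707, -0.001]
wrist_force: [0.8, 0.3, 0.2]
width: 0.0682
grasp_force: 0.0
time: 12.75
position: [0.4889, -0.1689, 0.169]
eef_rot: [-0.001, 0.707, 0.707, -0.0]
wrist_force: [1.0, 0.2, 0.2]
width: 0.0681
grasp_force: 0.0
time: 13.25
position: [0.4959, -0.2232, 0.1696]
eef_rot: [-0.0, 0.707, 0.708, 0.0]
wrist_force: [-0.6, 0.5, 0.1]
width: 0.0687
grasp_force: 0.0
[-4.60747132e-04  7.06568287e-01  7.07644651e-01  3.03964622e-04] [ 0.77  0.29 -0.49  1.67  0.14  1.22  0.25] [0.0339304  0.0216195  4.55500618]
```

```bash
python3 -m pendant '[[0.03,0,0.5,0,0,0],[0,0,0.8,0,0,0],[0,0,0.8,0,0,0],[0,0,0.8,0,0,0],[0,0,0.6,0,0,0],[0,0,0.5,0,0,0],[0,0,0.4,0,0,0],[0,0,0.15,0,0,0],[0,0,0,0,0,0]]'; python3 -m pendant '[[0,0,0,0,0,0],[0,0,0,0,0,0],[0,0,0,0,0,0],[0,0,0,0,0,0],[0,0,0,0,0,0],[0,0,0,0,0,0]]' -1; python3 -m pendant '[[0,0,-0.2,0,0,0],[0,0,-0.4,0,0,0],[0,0,-0.7,0,0,0],[0,0,-0.8,0,0,0],[0,0,-0.8,0,0,0],[0,0,-0.8,0,0,0],[0,0,-0.8,0,0,0],[0,0,0,0,0,0]]'
```

```text
time: 14.15
position: [0.4957, -0.2236, 0.0331]
eef_rot: [-0.0, 0.707, 0.707, 0.0]
wrist_force: [0.0, -0.7, 0.4]
width: 0.0685
grasp_force: 0.0
time: 14.75
position: [0.4967, -0.2243, 0.0347]
eef_rot: [0.001, 0.707, 0.707, 0.0]
wrist_force: [-0.4, 0.1, 5.3]
width: 0.0386
grasp_force: 60.4
time: 15.55
position: [0.4977, -0.2245, 0.173]
eef_rot: [0.003, 0.707, 0.707, 0.001]
wrist_force: [0.8, -0.3, -0.8]
width: 0.0391
grasp_force: 60.6
```

```bash
python3 -m pendant '[[0.3,0,0,0,0,0],[0.6,0,0,0,0,0],[1,0,0,0,0,0],[1,0,0,0,0,0],[1,0,0,0,0,0],[1,0,0,0,0,0],[1,0,0,0,0,0],[1,0,0,0,0,0],[1,0,0,0,0,0],[1,0,0,0,0,0]]';python3 -m pendant '[[1,0.1,0,0,0,0],[1,0.1,0,0,0,0],[1,0.1,0,0,0,0],[1,0.1,0,0,0,0],[1,0,0,0,0,0],[1,0,0,0,0,0],[0.7,0,0,0,0,0],[0.3,0,0,0,0,0],[0,0,0,0,0,-0.6]]';python3 -m pendant '[[0,0,0,0,0,-1],[0,0,0,0,0,-1],[0,0,0,0,0,0],[0,0,0,0,0,0]]';python3 -c "
from h import *
s=ctrl.get_state();print(s['eef_rot'],s['joint_positions'].round(2),todown([.5095,.254,.037]))"
```

```text
time: 16.55
position: [0.4941, 0.0459, 0.1674]
eef_rot: [-0.001, 0.707, 0.708, -0.001]
wrist_force: [-0.2, -0.9, -1.6]
width: 0.0391
grasp_force: 60.5
time: 17.45
position: [0.5058, 0.2554, 0.1676]
eef_rot: [-0.001, 0.683, 0.73, -0.001]
wrist_force: [-0.1, -0.8, -0.2]
width: 0.0391
grasp_force: 60.5
time: 17.85
position: [0.5073, 0.2527, 0.1679]
eef_rot: [-0.0, 0.606, 0.796, -0.0]
wrist_force: [-0.2, -1.1, -0.6]
width: 0.0391
grasp_force: 60.5
[-2.15373696e-04  6.05918378e-01  7.95526676e-01 -4.24768477e-04] [ 0.09  0.4  -0.79  1.6   0.3   1.26 -0.48] [0.02202227 0.08709164 4.36406719]
```

```bash
python3 -m pendant '[[0.02,0.08,0.5,0,0,0],[0,0,0.8,0,0,0],[0,0,0.8,0,0,0],[0,0,0.8,0,0,0],[0,0,0.6,0,0,0],[0,0,0.4,0,0,0],[0,0,0.3,0,0,0],[0,0,0.15,0,0,0],[0,0,0.05,0,0,0],[0,0,0,0,0,0]]'; python3 -m pendant '[[0,0,0.05,0,0,0],[0,0,0,0,0,0]]'
```

```text
time: 18.85
position: [0.5102, 0.2545, 0.0368]
eef_rot: [0.0, 0.605, 0.796, 0.0]
wrist_force: [0.9, 1.2, -1.4]
width: 0.0387
grasp_force: 60.5
time: 19.05
position: [0.5105, 0.2546, 0.0357]
eef_rot: [0.0, 0.605, 0.796, 0.001]
wrist_force: [-0.3, -0.3, 2.7]
width: 0.0388
grasp_force: 60.8
```

Contact (2.7 N), same height as the first. Release, rise, and look.

```bash
python3 -m pendant '[[0,0,0,0,0,0],[0,0,0,0,0,0],[0,0,0,0,0,0],[0,0,0,0,0,0]]' 0.3;python3 -m pendant '[[0,0,-0.2,0,0,0],[0,0,-0.4,0,0,0],[0,0,-0.7,0,0,0],[0,0,-0.8,0,0,0],[0,0,-0.8,0,0,0],[0,0,-0.8,0,0,0],[0,0,-0.8,0,0,0],[0,0,0,0,0,0.6],[0,0,0,0,0,1],[0,0,0,0,0,1]]';python3 -m pendant '[[-0.5,0,0,0,0,0],[-1,0,0,0,0,0],[-1,-0.2,0,0,0,0],[-1,-0.2,0,0,0,0],[-1,-0.2,0,0,0,0],[-1,-0.2,0,0,0,0],[-1,-0.2,0,0,0,0],[-1,-0.2,0,0,0,0],[-0.9,-0.2,0,0,0,0],[-0.3,0,0,0,0,0]]' 0.6; python3 -c "
from h import *
cv2.imwrite('pics/t4.png',cv2.resize(np.hstack([vision.get_image('top')[140:340,130:330,::-1],vision.get_image('side')[140:340,150:350,::-1]]),None,fx=2,fy=2))
s=ctrl.get_state();print(s['eef_rot'],s['joint_positions'].round(2),todown([.4685,-.007,.043]))"
```

```text
time: 19.45
position: [0.5099, 0.2542, 0.0348]
eef_rot: [-0.0, 0.605, 0.796, -0.0]
wrist_force: [0.3, 0.6, 0.5]
width: 0.0555
grasp_force: 0.0
time: 20.45
position: [0.5101, 0.2545, 0.1713]
eef_rot: [0.0, 0.709, 0.706, 0.001]
wrist_force: [0.1, 0.3, 0.2]
width: 0.0553
grasp_force: 0.0
time: 21.45
position: [0.4669, -0.0109, 0.1702]
eef_rot: [0.001, 0.708, 0.706, -0.001]
wrist_force: [0.3, -0.7, 0.2]
width: 0.0686
grasp_force: 0.0
[ 4.77323210e-04  7.07714292e-01  7.06498584e-01 -6.59797866e-05] [ 0.55  0.13 -0.64  1.85  0.09  1.19 -0.12] [0.06427968 0.02175258 4.24153811]
```

View pics/t4.png

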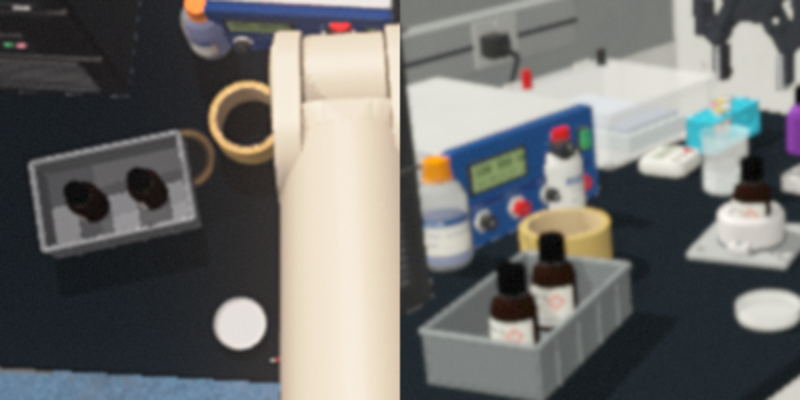

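Both bottles stand upright in the tote: caps near (80,190) and (143,180) in the left half. The nest bottle is untouched. Now the nest.

```bash
python3 -m pendant '[[0.06,0.02,0.5,0,0,0],[0,0,0.8,0,0,0],[0,0,0.8,0,0,0],[0,0,0.8,0,0,0],[0,0,0.5,0,0,0],[0,0,0.4,0,0,0],[0,0,0.3,0,0,0],[0,0,0.14,0,0,0],[0,0,0,0,0,0]]'; python3 -m pendant '[[0,0,0,0,0,0],[0,0,0,0,0,0],[0,0,0,0,0,0],[0,0,0,0,0,0],[0,0,0,0,0,0],[0,0,0,0,0,0]]' -1
```

```text
time: 22.45
position: [0.4685, -0.0046, 0.0425]
eef_rot: [-0.0, 0.707, 0.707, 0.0]
wrist_force: [-0.1, 0.4, 0.1]
width: 0.0681
grasp_force: 0.0
time: 23.05
position: [0.4692, -0.005, 0.0437]
eef_rot: [0.001, 0.707, 0.707, 0.0]
wrist_force: [-2.4, -0.0, 6.6]
width: 0.039
grasp_force: 59.5
```

```bash
python3 -m pendant '[[0,0,-0.2,0,0,0],[0,0,-0.4,0,0,0],[0,0,-0.6,0,0,0],[0,0,-0.8,0,0,0],[0,0,-0.8,0,0,0],[0,0,-0.8,0,0,0],[0,0,-0.8,0,0,0],[0,0,-0.8,0,0,0],[0,0,-0.8,0,0,0],[0,0,-0.5,0,0,0]]';python3 -m pendant '[[0,0.3,-0.5,0,0,0],[0,0.6,-0.5,0,0,0],[0,0.7,-0.2,0,0,0],[0,0.3,0,0,0,0],[0,0,0,-0.4,0,0],[0,0,0,-0.8,0,0],[0,0,0,-0.8,0,0]]'; python3 -c "
from h import *
s=ctrl.get_state();print(s['joint_positions'].round(2))"
```

```text
time: 24.05
position: [0.4689, -0.0045, 0.2405]
eef_rot: [0.001, 0.707, 0.707, 0.001]
wrist_force: [0.1, -0.5, -1.2]
width: 0.0386
grasp_force: 60.6
time: 24.75
position: [0.5253, -0.0045, 0.2734]
eef_rot: [0.074, 0.703, 0.703, 0.075]
wrist_force: [-0.3, 1.0, -1.1]
width: 0.0393
grasp_force: 60.7
[ 0.59  0.02 -0.65  1.74  0.02  1.18 -0.06]
```

```bash
python3 -m pendant '[[0,0,0,-0.8,0,0],[0,0,0,-0.8,0,0],[0,0,0,-0.8,0,0],[0,0,0,-0.8,0,0],[0,0,0,-0.8,0,0],[0,0,0,-0.8,0,0],[0,0,0,-0.6,0,0],[0,0,0,-0.2,0,0],[0,0,0,0,0,0],[0,0,0,0,0,0]]'; python3 -c "
from h import *
s=ctrl.get_state();print(s['joint_positions'].round(2))
cv2.imwrite('pics/t5.png',cv2.resize(np.hstack([vision.get_image('top')[100:340,130:450,::-1],vision.get_image('side')[60:300,140:460,::-1]]),(800,300)))"
```

```text
time: 25.75
position: [0.5526, -0.008, 0.2659]
eef_rot: [0.247, 0.664, 0.662, 0.242]
wrist_force: [0.4, -0.6, -1.8]
width: 0.0393
grasp_force: 61.0
[ 0.17 -0.25 -0.21  2.16 -0.02  0.52 -0.04]
```

View pics/t5.png

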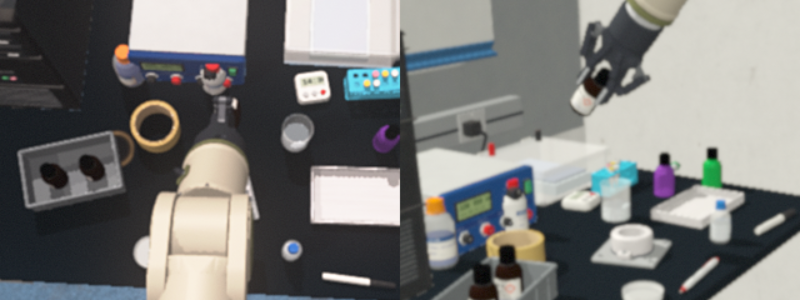

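The tilt is 40.5° and the bottle is clear of everything, but joint 2 sits at its range end (-0.25). I ease it outward.

```bash
python3 -m pendant '[[0,0.2,0.2,0,0,0],[0,0.4,0.35,0,0,0],[0,0.4,0.35,0,0,0],[0,0.3,0.25,0,0,0],[0,0.2,0.1,0,0,0],[0,0,0,0,0,0],[0,0,0,0,0,0],[0,0,0,0,0,0]]'; python3 -c "
from h import *
s=ctrl.get_state();print(s['joint_positions'].round(3),s['dq'].round(3))"
```

```text
time: 26.65
position: [0.6113, -0.0086, 0.2666]
eef_rot: [0.247, 0.664, 0.662, 0.243]
wrist_force: [-0.5, 1.1, -1.0]
width: 0.0391
grasp_force: 61.0
[ 0.192 -0.112 -0.24   2.046  0.037  0.498 -0.086] [-0.    -0.004 -0.     0.001 -0.     0.001 -0.001]
```

```bash
python3 -m pendant '[[0,0,0,-0.35,0,0],[0,0,0,-0.35,0,0],[0,0,0,0,0,0],[0,0,0,0,0,0],[0,0,0,0,0,0],[0,0,0,0,0,0],[0,0,0,0,0,0]]'; python3 -c "
from h import *
s=ctrl.get_state();print(s['joint_positions'].round(3),abs(s['dq']).max())
print(ctrl.sign_off())"
```

```text
time: 27.35
position: [0.612, -0.0085, 0.267]
eef_rot: [0.272, 0.655, 0.653, 0.267]
wrist_force: [0.4, -0.3, -1.7]
width: 0.0394
grasp_force: 61.0
[ 0.194 -0.14  -0.243  2.111  0.042  0.387 -0.094] 0.004175955145905805
the job is handed in; nothing more can be done
None
```

I handed the job in at 27.4 s: both tray bottles stand released in the tote, and the nest bottle is held still at about 45° with its base roughly 0.23 m up; the sign-off returned no verdict.

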